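# Set and lock the turning router template

### The job

Turn the clear round template cover by its knob until its round opening sits centred over the MDF ring blank (the one disc with a hole through it), so that the whole ring shows in the opening. Then screw the clamp bolt at the middle clockwise by its upright lever until it is snug, and only then fold the lever down flat to lock. Leave the cover set over the ring, and leave the other things on the bench where they are.

Things in the scene. Friction and masses are not known exactly. Their poses are not given: they have to be found in the camera images.
- jig_base: the fixed jig: a round olive fibreglass base, 260 mm across and 24 mm thick, lying on the bench; origin at the centre of its underside, which is also on the vertical axis of cover and bolt; z up. Three stations lie on its top 80 mm from the axis, at -0.9, 0 and +0.9 rad anticlockwise from its x axis (seen from above); each carries one MDF blank. The folded lever of the snug bolt lies along its +y axis.
- ring_blank: the wanted blank: an MDF disc 52 mm across, 12 mm thick, with a 30 mm hole through its middle, fixed on one of the three stations under the cover (which one varies); origin at the centre of its underside, 24 mm above the bench
- solid_blank_a: a plain MDF disc 52 mm across, 12 mm thick, without a hole, fixed on another station; origin at the centre of its underside
- solid_blank_b: the other plain MDF disc, the same, on the remaining station
- cover (a joint): angle of the cover about the vertical axis of the jig, rad, growing anticlockwise seen from above: the angle from the jig base's x axis to the opening. Turns both ways between stops at -1.6 and 7.9 (whole turns more or less mean the same), stays where it is left, and takes about 0.25 N m (3 N at the knob). The cover is a clear acrylic disc 240 mm across, 8 mm thick, its top 48 mm above the bench.
- opening (a point): centre of the cover's round through-opening (64 mm across, 80 mm from the axis), at the cover's top face
- knob (a point): grip point of the cover's knob, on the knob's axis, 30 mm above the cover (78 mm above the bench): an upright black cylinder 26 mm across from 12 to 54 mm above the cover, 95 mm from the axis on the side opposite the opening; it spins freely on its own upright pin, so a gripper need not turn with it
- clamp_bolt (a joint): angle of the bolt, rad, growing as it is screwed in (clockwise seen from above); 6.28 is snug, a firm stop. 12 mm of lead per turn: it sinks 1.9 mm per rad, and when snug its 48 mm wide flange meets the cover. Turns with about 0.2 N m and stays where it is left; turning it does not turn the cover.
- clamp_lever (a joint): angle of the lever on the bolt's head, rad: 0 is upright (in line with the bolt), 1.57 is folded down flat (horizontal), a stop. Stays where it is left; takes about 0.2 N m (3 to 4 N near the tip).
- lever_pivot (a point): point on the bolt's axis where the lever hinges, 77 mm above the bench when the bolt is snug, higher when it is loose. Its frame turns with the bolt: its y axis lies along the lever's hinge, its x axis is the way in which the lever folds, z is up.
- lever_tip (a point): middle of the lever's free end, 80 mm from the pivot. The lever is a flat aluminium bar 24 mm wide (along the hinge) and 12 mm thick (along the folding direction), so pinch it over its 12 mm thickness when upright; up to 14 mm above the pivot the bolt head's cheeks (36 mm wide over all) flank it. Its frame: z along the lever away from the pivot, y along the hinge.
- glue_bottle: bystander: standing white glue bottle, 60 mm across, 170 mm tall; origin at the centre of its underside
- screw_jar: bystander: standing jar, 68 mm across, 85 mm tall; origin at the centre of its underside
- tweeter: bystander: black dome loudspeaker lying face up, 90 mm across, 34 mm high; origin at the centre of its underside
- loose_ring: bystander: MDF ring lying flat on the bench beside the jig, 100 mm across outside, 68 mm inside, 16 mm high (not the wanted blank); origin at the centre of its underside
- disc_stack: bystander: block of MDF discs beside the jig, 60 mm across, 36 mm high; origin at the centre of its underside
- screwdriver: bystander: screwdriver lying on the bench, 200 mm long along its x axis

How it is judged:
By the outcome, as a careful person would: the job done as asked, in the order asked, and still so for the second after the job is handed in, with the robot touching nothing.
It also fails if it takes over 72 s, if anything falls off the work surface, if the arm or the gripper's body presses on something with over 40 N, if the wrist force passes 120 N, or if a joint passes its speed limit or range.

### The arm

A 6-joint arm with a two-finger parallel gripper is mounted at the origin on the work surface. World frame = base frame: x ahead of the robot, y to its left, z up, the work surface at z = 0. Lengths are in m, angles in rad, forces in N, time in s.
With the tool pointing down it reaches from about 0.3 to 0.875 m from the base axis. Payload 6.4 kg.
Tool frame: the origin (TCP) lies midway between the tips of the shut fingers; the grasp point (between the pads) lies 19 mm behind it (ctrl.pinch_z is the distance from the TCP to the grasp point, in m); z points along the fingers, y is the line along which they close (so a half turn about z gives the same grasp; the last joint's range is limited). The gripper opens to 85 mm and grips with 20 to 120 N. Pads are 22 mm wide; open, the fingers measure 114 mm over their backs; the gripper's body (76 mm by 85 mm) begins 54 mm behind the grasp point. The pads swing forward as they close: fully open they stand 13 mm farther back than shut.
Start: joints at [-1.484, 0.181, 1.607, -0, 1.354, -0.206], TCP at [0.166, -0.551, 0.231] pointing down, gripper open.
Joint ranges: [-2.99, 2.99], [-0.89, 2.07], [0.3, 2.58], [-1.14, 4.28], [0, 2.63], [-3.12, 3.12]. Speed limits (rad/s): [2.57, 2.57, 3.01, 3.14, 3.14, 3.14].

### API

Orientations are given as a unit quaternion [w, x, y, z].
In Python, from bench import ctrl gives the robot as it stands.
- The arm moves only by the tool apply_moves, never from a script. Its argument "moves" is a list of rows, each an object with "jaw": the opening, from 0 (shut) to 1 (fully open); "offset": the shift along the tool's x, y, z in mm, a list of three; "rot": the turn, a rotation vector about the tool's x, y, z in degrees, a list of three. In form: [{"jaw": jaw, "offset": [dx, dy, dz], "rot": [ax, ay, az]}, ...]. A call has exactly 5 rows; each row shifts and turns the commanded pose from where the row before left it, along the tool's axes as they then stand; what a row does not reach is not made up. A row lasts 1/8 s, in which the tool goes at most 62.5 mm and 10.7 degrees, less where a joint would pass 70% of its speed; a pose out of reach is approached as far as the arm can. A call is refused whole if a number of a shift passes 62.5 or a number of a turn 10.7, either way. A call with a gripper value outside its range is refused whole. The fingers move at their own pace and stop on an object; the grip force is fixed at half the most. Time passes only in rows, so rows that do not move let the fingers close, or fill a call up. It gives the time, the measured TCP pose, the force, the opening and the grip force at its end, in the units of the state.
- ctrl.get_obs(): the state, without advancing time (a new reading comes with each control period).
- ctrl.camera(name): name is "scene" or "top"; returns (picture, depth): 384x512x3 uint8, red, green, blue; 384x512 float32, m along the optical axis (not along the pixel's ray), 0 where there is no reading.
- ctrl.camera_params(name): a dict with "K" (3x3 intrinsics, pixels), "dist" ([k1, k2, p1, p2, k3] as OpenCV has them; the pictures are not rectified), "cam_to_world" (4x4, takes a point from camera to world coordinates). Camera axes: x right, y down, z forward; pixel columns grow to the right and rows downward; lengths in m; the calibration is good to about 2 mm. A picture is of the moment at which its call begins. camera_params takes no time and is no camera call.
- ctrl.hand_in(): hands the job in; it is judged then, once.
Trained networks look in the newest picture that a camera, given by its name, has taken for a name from the list of things; names that differ only in an ending like _2 or _b are one class to them, and where a whole thing is asked for, a point or a joint stands for the part that bears it (a point fixed in the world has none). Each returns a list of dicts, best first, with "score" (0 to 1); they miss things now and then, are a little off and sometimes report something else, mostly with a low value. They report only what shows in the picture. A call takes as long as a camera call.
- ctrl.outline_of(camera, target): "region" (384x512 bool, what is visible of it) and "position" ([column, row] in pixels, amid what is visible of it).
The state is a dict: "time_s": time; "q": joint angles; "dq": joint speeds; "joint_efforts": joint torques, N m; "eef_pos": TCP position; "eef_rot": TCP orientation; "wrist_force": force on the tool from outside, world axes, zero at the start; "torque": the same for the moment, N m; "opening": opening from 0.0 (shut) to 1.0 (fully open); "grasp_force": force on a finger pad.
Only numpy, scipy, OpenCV 4.12 (cv2) and the standard library are available. Lean on these libraries where they do the work, as an engineer would, in place of code of your own. Each camera call takes 0.05 s, during which the arm holds its last target. There are 200 camera calls.

## Working session

There is one attempt and no reset: what is moved stays moved. The work goes in short steps, Python scripts to look and compute and a tool call to move; the robot and the scene stay as the last step left them, time stands still between calls to the robot, and variables do not carry over. Pictures are saved under pics/ and viewed, at most 10 in all, crops included, and the job is handed in when it is done.

Besides the shell and the picture viewer there is one more tool, called after ">>>" as a command line: name --argument value ..., lists and objects as JSON in quotes. apply_moves: Moves the arm, as the interface text tells. Its arguments: {"type":"object","properties":{"moves":{"type":"array"}},"required":["moves"]}

```bash
ls; mkdir -p pics
cat > h.py <<'E'
import numpy as np,cv2
from bench import ctrl
def cam(n):
    p=ctrl.camera_params(n);return np.array(p["K"],float),np.array(p["dist"],float),np.array(p["cam_to_world"],float)
def ray(n,uv):
    K,d,T=cam(n);u=cv2.undistortPoints(np.array(uv,float).reshape(-1,1,2),K,d).reshape(-1,2)
    return T[:3,3],np.c_[u,np.ones(len(u))]@T[:3,:3].T
def onz(n,uv,z):
    o,r=ray(n,uv);return o+r*((z-o[2])/r[:,2])[:,None]
def cloud(n,uv,dep):
    o,r=ray(n,uv);return o+r*np.asarray(dep)[:,None]
def proj(n,P):
    K,d,T=cam(n);Ti=np.linalg.inv(T);return cv2.projectPoints(np.array(P,float).reshape(-1,1,3),cv2.Rodrigues(Ti[:3,:3])[0],Ti[:3,3],K,d)[0].reshape(-1,2)
E
python3 - <<'E'
from h import *
ims=[]
for n in("top","scene"):
    im,d=ctrl.camera(n);np.save(n+"_d.npy",d);np.save(n+"_i.npy",im)
    cv2.imwrite(f"pics/{n}0.png",cv2.resize(im[:,:,::-1],(800,600)))
    print(n,cam(n)[2].round(3).tolist())
    for t in("jig_base","ring_blank","solid_blank_a","opening","knob","clamp_bolt","lever_tip","glue_bottle","screw_jar","disc_stack","tweeter"):
        for o in ctrl.outline_of(n,t)[:3]:
            r=o["region"];v,u=np.nonzero(r);dd=d[r];k=dd>0
            c=np.median(cloud(n,np.c_[u,v][k],dd[k]),0) if k.any() else None
            print(t,round(o["score"],2),np.round(o["position"]),r.sum(),None if c is None else c.round(3))
s=ctrl.get_obs();print(s["time_s"],s["eef_pos"],s["eef_rot"])
E
```

```text
pics
top [[0.028, -0.987, 0.157, 0.457], [-0.999, -0.03, -0.011, 0.061], [0.016, -0.156, -0.988, 0.945], [0.0, 0.0, 0.0, 1.0]]
jig_base 0.81 [258. 194.] 7949 [0.566 0.047 0.047]
ring_blank 0.62 [250. 192.] 6280 [0.576 0.055 0.048]
opening 0.73 [252. 188.] 6313 [0.577 0.055 0.048]
knob 0.71 [251. 191.] 6398 [0.575 0.055 0.048]
clamp_bolt 0.6 [260. 189.] 330 [0.569 0.045 0.093]
clamp_bolt 0.53 [248. 188.] 6350 [0.577 0.056 0.048]
glue_bottle 0.97 [184. 183.] 699 [0.57  0.219 0.114]
screw_jar 0.71 [221. 118.] 648 [0.743 0.144 0.083]
screw_jar 0.25 [345. 207.] 775 [ 0.524 -0.158  0.015]
disc_stack 0.88 [186. 158.] 478 [0.666 0.246 0.035]
tweeter 0.62 [332. 171.] 910 [ 0.642 -0.149  0.012]
scene [[0.858, 0.392, -0.332, 0.949], [0.514, -0.65, 0.56, -0.553], [0.003, -0.651, -0.759, 0.928], [0.0, 0.0, 0.0, 1.0]]
jig_base 0.96 [241. 210.] 6240 [0.59  0.026 0.049]
jig_base 0.66 [309. 176.] 400 [0.674 0.239 0.036]
opening 0.71 [247. 211.] 4325 [0.593 0.037 0.05 ]
knob 0.94 [251. 211.] 4207 [0.595 0.036 0.05 ]
clamp_bolt 0.95 [247. 193.] 416 [0.581 0.039 0.095]
lever_tip 0.56 [244. 185.] 206 [0.58  0.04  0.136]
lever_tip 0.38 [324. 206.] 824 [0.762 0.128 0.065]
glue_bottle 0.73 [245. 185.] 201 [0.58  0.04  0.135]
glue_bottle 0.66 [278. 157.] 869 [0.59  0.214 0.093]
screw_jar 0.69 [322. 206.] 833 [0.761 0.128 0.065]
disc_stack 0.74 [307. 176.] 431 [0.675 0.238 0.036]
disc_stack 0.4 [248. 210.] 4229 [0.593 0.036 0.05 ]
disc_stack 0.31 [321. 206.] 841 [0.761 0.128 0.064]
tweeter 0.81 [230. 282.] 943 [ 0.655 -0.159  0.014]
1.2 [ 0.16597998 -0.55054745  0.23129781] [ 6.74517328e-06  9.89304910e-01  1.45862245e-01 -4.15321506e-06]
```

Run:
```python
from h import *
for n,(u0,v0,u1,v1) in(("top",(160,100,360,250)),("scene",(150,120,350,270))):
    im=np.load(n+"_i.npy")
    cv2.imwrite(f"pics/{n}_c.png",cv2.resize(im[v0:v1,u0:u1,::-1],(800,600),interpolation=cv2.INTER_CUBIC))
```

```text
(no output)
```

View pics/top_c.png

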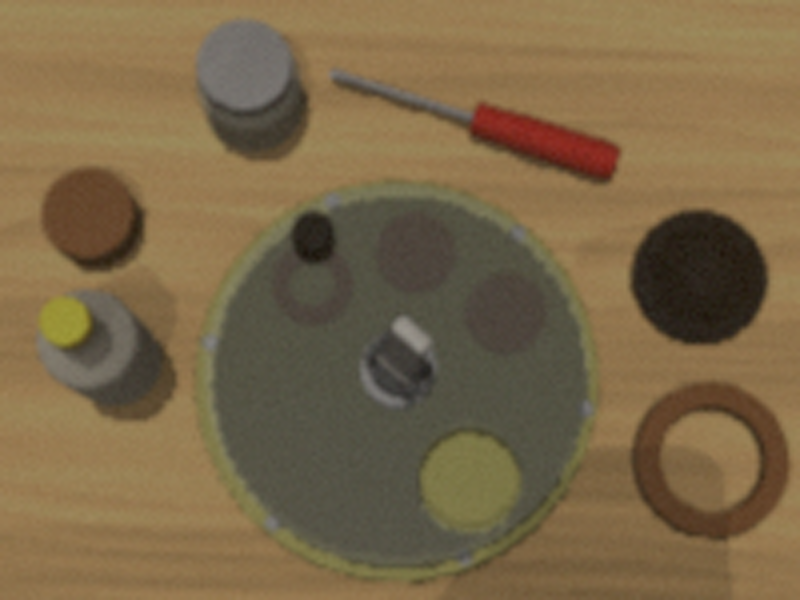

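View pics/scene_c.png

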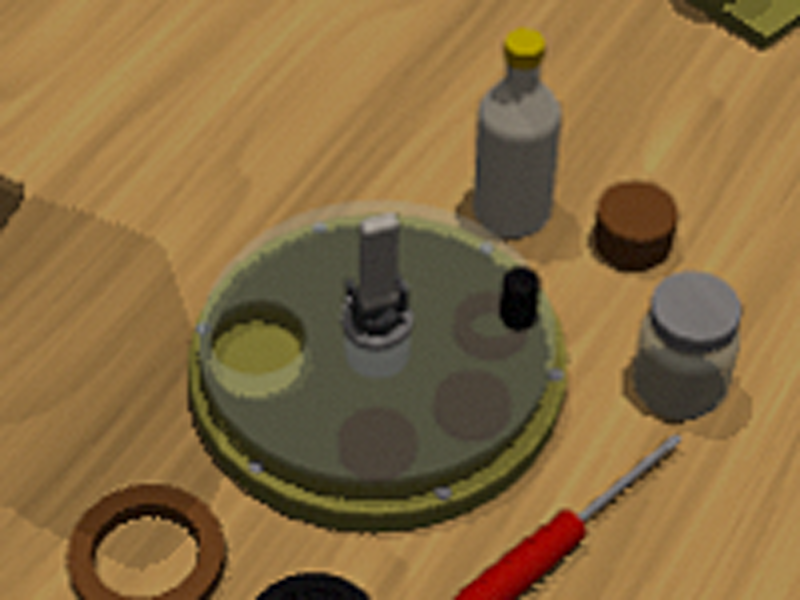

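Top crop: ring blank at crop (313,286), solid discs at (415,252) and (505,312), opening at (470,482), knob at (313,237), lever at (410,333). The scene view agrees with this. The ring is the leftmost station (+0.9).

```bash
cat >> h.py <<'E'
def full(n,d):
    v,u=np.nonzero(d>0);return cloud(n,np.c_[u,v],d[v,u]),u,v
def circ(p):
    A=np.c_[2*p,np.ones(len(p))];s=np.linalg.lstsq(A,(p**2).sum(1),rcond=None)[0];return s[:2],np.sqrt(s[2]+s[0]**2+s[1]**2)
E
python3 - <<'E'
from h import *
pt=lambda x,y:[160+x/4-.375,100+y/4-.375]
B=onz("top",[pt(313,286),pt(415,252),pt(505,312)],.036)
print("blanks",B.round(4).tolist()); 
print("opening rim",onz("top",[pt(470,482)],.036).round(4), "knobtop",onz("top",[pt(314,228)],.102).round(4))
c0,r=circ(B[:,:2]);print("circ",c0,r)
for n in("top","scene"):
    d=np.load(n+"_d.npy");P,u,v=full(n,d)
    near=np.hypot(P[:,0]-.565,P[:,1]-.05)<.15
    m=near&(abs(P[:,2]-.048)<.006)
    # cover outer: hull
    h=cv2.convexHull(P[m,:2].astype(np.float32))[:,0]
    c,rr=cv2.minEnclosingCircle(h);print(n,"cover",m.sum(),np.round(c,4),round(rr,4),P[m,2].mean().round(4), np.array(circ(h)[0]).round(4),circ(h)[1])
    for a,b,nm in((.09,.106,"knobtop?"),(.11,.17,"lever"),(.015,.034,"low")):
        q=near&(P[:,2]>a)&(P[:,2]<b)
        if nm=="knobtop?": q&=np.hypot(P[:,0]-.565,P[:,1]-.05)>.06
        if nm=="low": q&=np.hypot(P[:,0]-.565,P[:,1]-.05)<.112
        if q.any(): print(n,nm,q.sum(),P[q].mean(0).round(4),P[q].min(0).round(3),P[q].max(0).round(3))
    q=near&(P[:,2]>.06)&(np.hypot(P[:,0]-.565,P[:,1]-.05)<.06)
    if n=="scene":
        import collections
        for lo in np.arange(.06,.18,.01):
            k=q&(P[:,2]>=lo)&(P[:,2]<lo+.01)
            if k.any():print(lo.round(3),k.sum(),P[k].mean(0).round(4),P[k].min(0).round(3),P[k].max(0).round(3))
E
```

```text
blanks [[0.6252, 0.1004, 0.036], [0.6493, 0.0359, 0.036], [0.6122, -0.0223, 0.036]]
opening rim [[ 0.5038 -0.0021  0.036 ]] knobtop [[0.6481 0.0982 0.102 ]]
circ [0.57257432 0.0439223 ] 0.0771705859128193
top cover 6229 [0.572  0.0459] 0.1203 0.0475 [0.5719 0.0461] 0.11964186528504495
top knobtop? 81 [0.6486 0.1003 0.0929] [0.637 0.089 0.09 ] [0.662 0.111 0.098]
top lever 112 [0.5738 0.0428 0.1503] [0.563 0.03  0.11 ] [0.588 0.054 0.167]
top low 511 [ 0.5072 -0.0011  0.0237] [ 0.477 -0.033  0.019] [0.538 0.03  0.028]
scene cover 4129 [0.5723 0.0475] 0.123 0.0498 [0.5743 0.0474] 0.12039543001253712
scene knobtop? 65 [0.6517 0.1014 0.0949] [0.587 0.089 0.09 ] [0.665 0.198 0.099]
scene lever 163 [0.5805 0.0399 0.144 ] [0.569 0.03  0.11 ] [0.59  0.052 0.169]
scene low 301 [0.4986 0.0142 0.0259] [ 0.468 -0.016  0.021] [0.528 0.045 0.031]
0.06 93 [0.5808 0.0371 0.0646] [0.55  0.024 0.06 ] [0.599 0.065 0.069]
0.07 56 [0.5816 0.0405 0.0757] [0.565 0.027 0.07 ] [0.593 0.055 0.079]
0.08 32 [0.5767 0.0408 0.086 ] [0.558 0.026 0.081] [0.593 0.06  0.09 ]
0.09 56 [0.5768 0.0432 0.0947] [0.557 0.026 0.09 ] [0.593 0.063 0.099]
0.1 22 [0.5769 0.0415 0.1047] [0.558 0.034 0.1  ] [0.586 0.053 0.11 ]
0.11 20 [0.5795 0.0416 0.1146] [0.569 0.035 0.11 ] [0.587 0.052 0.119]
0.12 25 [0.58   0.0404 0.1247] [0.57  0.033 0.12 ] [0.588 0.051 0.13 ]
0.13 22 [0.5801 0.0396 0.1347] [0.569 0.032 0.13 ] [0.588 0.05  0.14 ]
0.14 25 [0.5809 0.0387 0.145 ] [0.571 0.03  0.14 ] [0.59  0.049 0.15 ]
0.15 26 [0.5813 0.0376 0.1555] [0.57 0.03 0.15] [0.59  0.047 0.16 ]
0.16 45 [0.5806 0.0409 0.1652] [0.569 0.031 0.161] [0.59  0.05  0.169]
```

>>> apply_moves --moves '[{"jaw": 1,"offset": [43,-32,0],"rot": [0,0,0]},{"jaw": 1,"offset": [43,-32,0],"rot": [0,0,0]},{"jaw": 1,"offset": [43,-32,0],"rot": [0,0,0]},{"jaw": 1,"offset": [43,-32,0],"rot": [0,0,0]},{"jaw": 1,"offset": [43,-32,0],"rot": [0,0,0]}]'

```text
time_s: 1.82
eef_pos: [0.3265, -0.3339, 0.2315]
eef_rot: [0.0, 0.989, 0.146, 0.0]
wrist_force: [0.1, -0.3, -0.5]
opening: 1.002
grasp_force: 0.0
```

>>> apply_moves --moves '[{"jaw": 1,"offset": [43,-32,0],"rot": [0,0,0]},{"jaw": 1,"offset": [43,-32,0],"rot": [0,0,0]},{"jaw": 1,"offset": [43,-32,0],"rot": [0,0,0]},{"jaw": 1,"offset": [43,-32,0],"rot": [0,0,0]},{"jaw": 1,"offset": [43,-32,0],"rot": [0,0,0]}]'

```text
time_s: 2.45
eef_pos: [0.4863, -0.1186, 0.2316]
eef_rot: [0.0, 0.989, 0.146, 0.0]
wrist_force: [0.0, 0.1, 0.2]
opening: 0.998
grasp_force: 0.0
```

>>> apply_moves --moves '[{"jaw": 1,"offset": [43,-32,0],"rot": [0,0,0]},{"jaw": 1,"offset": [43,-32,0],"rot": [0,0,0]},{"jaw": 1,"offset": [43,-32,0],"rot": [0,0,0]},{"jaw": 1,"offset": [43,-32,0],"rot": [0,0,0]},{"jaw": 1,"offset": [0,0,0],"rot": [0,0,0]}]'

```text
time_s: 3.08
eef_pos: [0.6142, 0.0553, 0.2308]
eef_rot: [-0.0, 0.989, 0.148, 0.0]
wrist_force: [-0.3, -0.6, -0.2]
opening: 1.002
grasp_force: 0.0
```

>>> apply_moves --moves '[{"jaw": 1,"offset": [45,-32,0],"rot": [0,0,0]},{"jaw": 1,"offset": [0,0,50],"rot": [0,0,0]},{"jaw": 1,"offset": [0,0,50],"rot": [0,0,0]},{"jaw": 1,"offset": [0,0,40],"rot": [0,0,0]},{"jaw": 1,"offset": [0,0,30],"rot": [0,0,0]}]'

```text
time_s: 3.7
eef_pos: [0.6456, 0.0949, 0.0591]
eef_rot: [-0.0, 0.989, 0.146, -0.001]
wrist_force: [0.4, -0.5, -0.2]
opening: 1.001
grasp_force: 0.0
```

>>> apply_moves --moves '[{"jaw": 0.2,"offset": [0,0,0],"rot": [0,0,0]},{"jaw": 0.1,"offset": [0,0,0],"rot": [0,0,0]},{"jaw": 0,"offset": [0,0,0],"rot": [0,0,0]},{"jaw": 0,"offset": [0,0,0],"rot": [0,0,0]},{"jaw": 0,"offset": [0,0,0],"rot": [0,0,0]}]'

```text
time_s: 4.32
eef_pos: [0.6484, 0.0959, 0.0637]
eef_rot: [0.0, 0.989, 0.146, 0.002]
wrist_force: [-1.0, 0.3, 6.0]
opening: 0.29
grasp_force: 58.6
```

Run:
```python
from h import *
s=ctrl.get_obs();p=s["eef_pos"];q=s["eef_rot"];print(s["time_s"],p,q,s["opening"],s["grasp_force"],s["wrist_force"])
yaw=2*np.arctan2(q[2],q[1]);C=np.array([.572,.046])
r=np.hypot(*(p[:2]-C));a0=np.arctan2(*(p[:2]-C)[::-1]);print(r,a0,yaw)
aT=.785-np.pi;N=15
A=np.linspace(a0,aT,N+1);W=C+np.c_[np.cos(A),np.sin(A)]*np.linspace(r,(r+.095)/2,N+1)[:,None]
D=np.diff(W,axis=0)*1000;c,s_=np.cos(yaw),np.sin(yaw)
print(W[-1]);print(np.c_[D@[c,s_],D@[s_,-c]].round(1).tolist())
```

```text
4.325 [0.64836376 0.09589269 0.06373248] [2.81492427e-04 9.89283614e-01 1.45995427e-01 1.78502333e-03] 0.2902911111066628 58.64278435707092 [-1.01406298  0.3135326   5.95647434]
0.09121789252261206 0.5787305563106269 0.29303869422857
[ 0.50613582 -0.01981175]
[[3.5, 17.5], [-0.0, 17.9], [-3.5, 17.5], [-6.8, 16.5], [-9.9, 14.9], [-12.7, 12.7], [-14.9, 10.0], [-16.6, 6.9], [-17.7, 3.6], [-18.1, 0.1], [-17.8, -3.4], [-16.8, -6.8], [-15.1, -10.0], [-12.9, -12.7], [-10.2, -15.0]]
```

>>> apply_moves --moves '[{"jaw": 0,"offset": [3.5,17.5,0],"rot": [0,0,0]},{"jaw": 0,"offset": [0,18,0],"rot": [0,0,0]},{"jaw": 0,"offset": [-3.5,17.5,0],"rot": [0,0,0]},{"jaw": 0,"offset": [-7,16.5,0],"rot": [0,0,0]},{"jaw": 0,"offset": [-10,15,0],"rot": [0,0,0]}]'

```text
time_s: 4.95
eef_pos: [0.6576, 0.0093, 0.0637]
eef_rot: [0.001, 0.989, 0.146, 0.003]
wrist_force: [2.2, 3.0, 5.9]
opening: 0.286
grasp_force: 58.8
```

```bash
cat > arc.py <<'E'
from h import *
import sys
N=int(sys.argv[1]);C=np.array([float(sys.argv[2]),float(sys.argv[3])]);aT=float(sys.argv[4]) if len(sys.argv)>4 else .785-np.pi
s=ctrl.get_obs();p=s["eef_pos"];q=s["eef_rot"];print(s["time_s"],p,s["opening"],s["grasp_force"],s["wrist_force"],s["torque"])
yaw=2*np.arctan2(q[2],q[1])
r=np.hypot(*(p[:2]-C));a0=np.arctan2(*(p[:2]-C)[::-1]);print(r,a0,yaw)
A=np.linspace(a0,aT,N+1);W=C+np.c_[np.cos(A),np.sin(A)]*np.linspace(r,.095,N+1)[:,None]
D=np.diff(W,axis=0)*1000;c,s_=np.cos(yaw),np.sin(yaw)
print(W[-1]);print(np.c_[D@[c,s_],D@[s_,-c]].round(1).tolist())
E
python3 arc.py 10 .572 .046
```

```text
4.95 [0.65764741 0.00925736 0.06372061] 0.2863345923084321 58.79195809364319 [2.21518575 3.00784605 5.94910128] [ 0.54342312 -0.48923289  0.0057083 ]
0.09319603384051489 -0.4052528583498778 0.29294183805402796
[ 0.50479811 -0.02114839]
[[-12.9, 12.8], [-15.1, 10.1], [-16.8, 7.0], [-17.9, 3.6], [-18.3, 0.1], [-18.0, -3.5], [-17.0, -6.9], [-15.4, -10.1], [-13.2, -12.9], [-10.4, -15.3]]
```

Going well with low forces.

>>> apply_moves --moves '[{"jaw": 0,"offset": [-13,13,0],"rot": [0,0,0]},{"jaw": 0,"offset": [-15,10,0],"rot": [0,0,0]},{"jaw": 0,"offset": [-17,7,0],"rot": [0,0,0]},{"jaw": 0,"offset": [-18,3.5,0],"rot": [0,0,0]},{"jaw": 0,"offset": [-18,0,0],"rot": [0,0,0]}]'

```text
time_s: 5.58
eef_pos: [0.5899, -0.049, 0.0637]
eef_rot: [0.003, 0.989, 0.146, 0.003]
wrist_force: [5.4, -6.2, 4.1]
opening: 0.288
grasp_force: 59.1
```

```bash
python3 arc.py 5 .572 .046
```

```text
5.575 [ 0.58994003 -0.04899307  0.06371222] 0.28776623237074717 59.07856285572052 [ 5.43462201 -6.20154048  4.06862358] [-0.86957736 -0.75471166 -0.02220518]
0.09667226847718594 -1.3841385812757734 0.2920433209087088
[ 0.50479811 -0.02114839]
[[-18.3, -4.1], [-17.1, -7.5], [-15.3, -10.7], [-12.9, -13.4], [-10.0, -15.5]]
```

>>> apply_moves --moves '[{"jaw": 0,"offset": [-18,-4,0],"rot": [0,0,0]},{"jaw": 0,"offset": [-17,-7.5,0],"rot": [0,0,0]},{"jaw": 0,"offset": [-15,-10.5,0],"rot": [0,0,0]},{"jaw": 0,"offset": [-13,-13.5,0],"rot": [0,0,0]},{"jaw": 0,"offset": [-10,-15.5,0],"rot": [0,0,0]}]'

```text
time_s: 6.2
eef_pos: [0.5019, -0.0229, 0.0635]
eef_rot: [0.004, 0.989, 0.146, -0.001]
wrist_force: [-11.2, -16.5, 19.3]
opening: 0.282
grasp_force: 60.4
```

```bash
python3 arc.py 5 .572 .046
python3 - <<'E'
from h import *
im,d=ctrl.camera("scene");np.save("s1_d.npy",d);cv2.imwrite("pics/s1.png",cv2.resize(im[120:270,150:350,::-1],(800,600),interpolation=cv2.INTER_CUBIC))
im,d=ctrl.camera("top");np.save("t1_d.npy",d);cv2.imwrite("pics/t1.png",cv2.resize(im[100:250,160:360,::-1],(800,600),interpolation=cv2.INTER_CUBIC))
E
```

```text
6.2 [ 0.50190237 -0.02289441  0.06354538] 0.2819503716294297 60.44815957546234 [-11.18504824 -16.52595584  19.25681663] [-2.58404808  1.80085187 -0.0084908 ]
0.09828589924513652 -2.3648510177562 0.2931518151704484
[ 0.50479811 -0.02114839]
[[0.7, -0.2], [0.7, -0.2], [0.7, -0.2], [0.7, -0.2], [0.7, -0.2]]
```

View pics/t1.png

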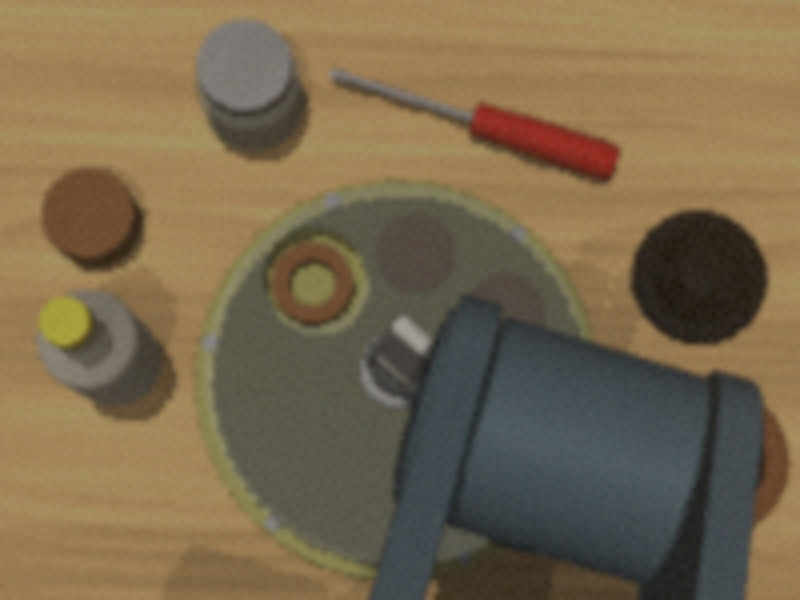

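Ring shows inside the opening: ring at crop (313,285), opening at about (318,282). I'll measure this exactly.

```bash
cat > meas.py <<'E'
from h import *
def meas(tag,view=False):
    im,d=ctrl.camera("top");C=np.array([.572,.046])
    if view: cv2.imwrite(f"pics/{tag}.png",cv2.resize(im[100:250,160:360,::-1],(800,600),interpolation=cv2.INTER_CUBIC))
    hsv=cv2.cvtColor(cv2.GaussianBlur(im,(3,3),0),cv2.COLOR_RGB2HSV)
    v,u=np.mgrid[:384,:512];X=onz("top",np.c_[u.ravel(),v.ravel()],.044)[:,:2].reshape(384,512,2)
    near=np.hypot(X[...,0]-.627,X[...,1]-.101)<.045
    S=hsv[...,1].astype(int)
    t=cv2.threshold(hsv[...,1][near].reshape(-1,1),0,255,cv2.THRESH_OTSU)[0]
    m=(near&(S>t)).astype(np.uint8);m=cv2.morphologyEx(m,cv2.MORPH_CLOSE,np.ones((5,5)))
    n,l,st,ce=cv2.connectedComponentsWithStats(m);k=1+st[1:,4].argmax()
    c=cv2.convexHull(max(cv2.findContours((l==k).astype(np.uint8),0,cv2.CHAIN_APPROX_NONE)[0],key=len))[:,0]
    # ring: brown hue (low) saturated
    H=hsv[...,0];rg=((l==k)&(H<19)).astype(np.uint8);cr=max(cv2.findContours(rg,0,cv2.CHAIN_APPROX_NONE)[0],key=len);cr=cv2.convexHull(cr)[:,0]
    for nm,cc,z in(("open",c,.044),("ring",cr,.036)):
        ce_,r=circ(onz("top",cc,z)[:,:2]);e=ce_-C;print(nm,ce_.round(4),round(r,4),"ang",np.arctan2(e[1],e[0]).round(4),"rad",np.hypot(*e).round(4))
    return im
if __name__=="__main__":
    import sys;meas(sys.argv[1],len(sys.argv)>2)
E
python3 meas.py a
```

```text
open [0.6344 0.1051] 0.0345 ang 0.7584 rad 0.0859
ring [0.6271 0.1013] 0.0255 ang 0.787 rad 0.0781
```

>>> apply_moves --moves '[{"jaw": 0,"offset": [-0.4,3.4,0],"rot": [0,0,0]},{"jaw": 0,"offset": [0,0,0],"rot": [0,0,0]},{"jaw": 0,"offset": [0,0,0],"rot": [0,0,0]},{"jaw": 0,"offset": [0,0,0],"rot": [0,0,0]},{"jaw": 0,"offset": [0,0,0],"rot": [0,0,0]}]'

```text
time_s: 6.98
eef_pos: [0.5027, -0.0239, 0.0636]
eef_rot: [0.002, 0.989, 0.146, -0.001]
wrist_force: [-12.1, -9.0, 20.7]
opening: 0.285
grasp_force: 61.1
```

```bash
python3 arc.py 1 .572 .046
python3 - <<'E'
from h import *
from meas import meas
im=meas("b")
cv2.imwrite("pics/b.png",cv2.resize(im[140:200,200:280,::-1],(800,600),interpolation=cv2.INTER_CUBIC))
E
```

```text
6.975 [ 0.5026932  -0.02385741  0.06355002] 0.285204459493631 61.06947183609009 [-12.10705305  -8.98907774  20.69228971] [-1.43499027  1.87790858 -0.02183601]
0.09840472331933836 -2.3522379410232386 0.29360155064552756
[ 0.50479811 -0.02114839]
[[2.8, -2.0]]
open [0.6325 0.107 ] 0.0341 ang 0.7893 rad 0.0859
ring [0.6274 0.1011] 0.0257 ang 0.7827 rad 0.0782
```

View pics/b.png

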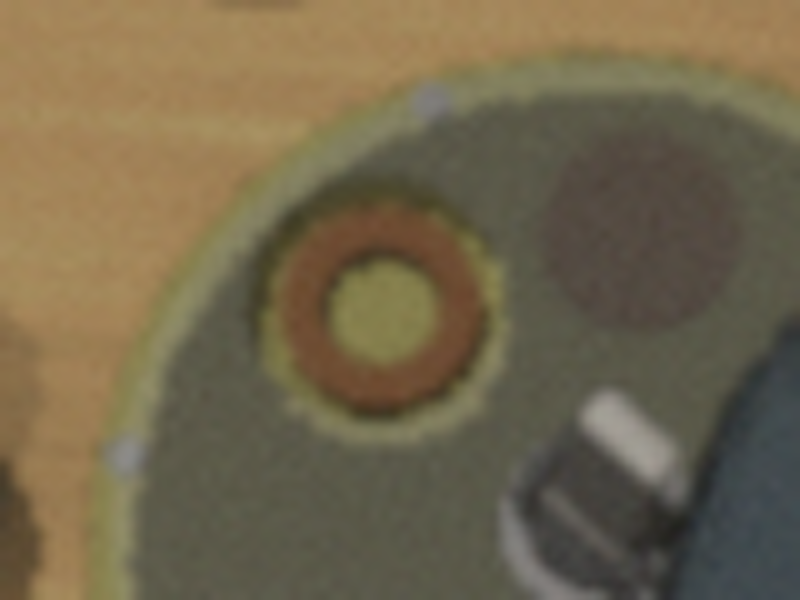

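Opening (crop centre ≈(381,312)) surrounds the ring (≈(382,308)) evenly. Next: release, lift, and check again.

>>> apply_moves --moves '[{"jaw": 0.6,"offset": [0,0,0],"rot": [0,0,0]},{"jaw": 1,"offset": [0,0,0],"rot": [0,0,0]},{"jaw": 1,"offset": [0,0,-30],"rot": [0,0,0]},{"jaw": 1,"offset": [0,0,-60],"rot": [0,0,0]},{"jaw": 1,"offset": [0,0,-60],"rot": [0,0,0]}]'

```text
time_s: 7.65
eef_pos: [0.5024, -0.0208, 0.2123]
eef_rot: [-0.0, 0.989, 0.146, -0.001]
wrist_force: [0.9, -0.7, 0.3]
opening: 0.998
grasp_force: 0.0
```

>>> apply_moves --moves '[{"jaw": 1,"offset": [-60,50,0],"rot": [0,0,-10.7]},{"jaw": 1,"offset": [-60,50,0],"rot": [0,0,-10.7]},{"jaw": 1,"offset": [0,0,0],"rot": [0,0,-10.7]},{"jaw": 1,"offset": [0,0,0],"rot": [0,0,-10.7]},{"jaw": 1,"offset": [0,0,0],"rot": [0,0,-10.7]}]'

```text
time_s: 8.28
eef_pos: [0.4518, -0.1159, 0.2111]
eef_rot: [-0.0, 0.831, 0.557, -0.0]
wrist_force: [-0.3, -0.5, -0.2]
opening: 0.999
grasp_force: 0.0
```

```bash
cat > m2.py <<'E'
from h import *
from meas import meas
im=meas("c");C=np.array([.572,.046])
for n in("top","scene"):
    im,d=ctrl.camera(n);np.save(n+"_d.npy",d);np.save(n+"_i.npy",im)
    P,u,v=full(n,d);w=np.hypot(P[:,0]-.628,P[:,1]-.101)<.045
    inn=np.hypot(*(P[:,:2]-C).T)<.114
    q=w&inn&(P[:,2]<.0415)&(P[:,2]>.015)
    X=onz(n,np.c_[u,v][q],.046 if n=="top" else .044)[:,:2]
    h=cv2.convexHull(X.astype(np.float32))[:,0];c,r=circ(h);e=c-C
    print(n,"depth-opening",q.sum(),c.round(4),r.round(4),"ang",np.arctan2(e[1],e[0]).round(4),np.hypot(*e).round(4))
    k=(P[:,2]>.085)&(P[:,2]<.106)&(np.hypot(P[:,0]-.505,P[:,1]+.022)<.03)
    if k.any():
        e=P[k,:2].mean(0)-C;print("knob",k.sum(),P[k].mean(0).round(4),P[k].max(0).round(3),P[k].min(0).round(3),np.arctan2(e[1],e[0]).round(4)+np.pi,np.hypot(*e).round(4))
    L=(P[:,2]>.11)&(P[:,2]<.18)&(np.hypot(*(P[:,:2]-C).T)<.05)
    T=L&(P[:,2]>P[L,2].max()-.008);print("levertip",T.sum(),P[T].mean(0).round(4),P[T].max(0).round(3),P[T].min(0).round(3),cv2.minAreaRect(P[T,:2].astype(np.float32)))
s=ctrl.get_obs();print(s["time_s"],s["eef_pos"],s["eef_rot"].round(3),s["q"].round(3))
E
python3 m2.py
python3 - <<'E'
from h import *
im=np.load("top_i.npy");cv2.imwrite("pics/c.png",cv2.resize(im[130:235,200:340,::-1],(800,600),interpolation=cv2.INTER_CUBIC))
E
```

```text
open [0.6324 0.1071] 0.0342 ang 0.791 rad 0.0859
ring [0.6276 0.101 ] 0.0256 ang 0.78 rad 0.0783
top depth-opening 476 [0.6279 0.1029] 0.0309 ang 0.7934 0.0798
knob 94 [ 0.5045 -0.0212  0.0929] [ 0.516 -0.009  0.098] [ 0.493 -0.033  0.088] 0.783392653589793 0.0952
levertip 57 [0.577  0.0412 0.1636] [0.588 0.052 0.168] [0.568 0.03  0.16 ] ((0.5773081183433533, 0.04114745184779167), (0.02193642593920231, 0.012330551631748676), 48.21453857421875)
scene depth-opening 259 [0.6295 0.1064] 0.0295 ang 0.8095 0.0834
knob 82 [ 0.5095 -0.0226  0.0937] [ 0.521 -0.009  0.099] [ 0.495 -0.034  0.087] 0.8316926535897933 0.0928
levertip 45 [0.5801 0.0406 0.1652] [0.591 0.051 0.169] [0.57  0.03  0.161] ((0.5797277092933655, 0.04168270528316498), (0.02268289029598236, 0.013738078065216541), 54.93401336669922)
8.425 [ 0.45193887 -0.11573557  0.21112619] [-0.     0.833  0.553 -0.   ] [-0.506 -0.047  1.891  0.     1.298 -0.107]
```

View pics/c.png

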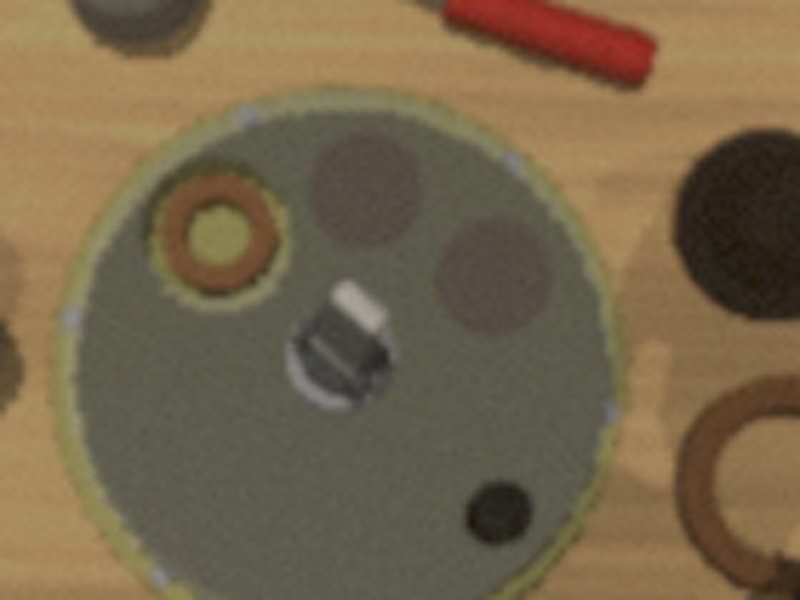

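Picture: opening concentric with the ring (crop (219,237)), knob at (498,512), lever tip at (360,307). Cover is set. Next, turn the wrist ready for the long clockwise screw-in.

>>> apply_moves --moves '[{"jaw": 1,"offset": [0,0,0],"rot": [0,0,-10.7]},{"jaw": 1,"offset": [0,0,0],"rot": [0,0,-10.7]},{"jaw": 1,"offset": [0,0,0],"rot": [0,0,-10.7]},{"jaw": 1,"offset": [0,0,0],"rot": [0,0,-10.7]},{"jaw": 1,"offset": [0,0,0],"rot": [0,0,-10.7]}]'

```text
time_s: 9.05
eef_pos: [0.4521, -0.1157, 0.2112]
eef_rot: [-0.0, 0.493, 0.87, 0.0]
wrist_force: [-0.1, -0.6, 0.5]
opening: 0.996
grasp_force: 0.0
```

>>> apply_moves --moves '[{"jaw": 1,"offset": [0,0,0],"rot": [0,0,-10.7]},{"jaw": 1,"offset": [0,0,0],"rot": [0,0,-10.7]},{"jaw": 1,"offset": [0,0,0],"rot": [0,0,-10.7]},{"jaw": 1,"offset": [0,0,0],"rot": [0,0,-10.7]},{"jaw": 1,"offset": [0,0,0],"rot": [0,0,-10.7]}]'

```text
time_s: 9.68
eef_pos: [0.452, -0.1157, 0.2112]
eef_rot: [-0.0, 0.049, 0.999, 0.0]
wrist_force: [-0.9, -0.0, -0.1]
opening: 0.999
grasp_force: 0.0
```

>>> apply_moves --moves '[{"jaw": 1,"offset": [0,0,0],"rot": [0,0,-10.7]},{"jaw": 1,"offset": [0,0,0],"rot": [0,0,-10.7]},{"jaw": 1,"offset": [0,0,0],"rot": [0,0,-10.7]},{"jaw": 1,"offset": [0,0,0],"rot": [0,0,-10.7]},{"jaw": 1,"offset": [0,0,0],"rot": [0,0,-3.5]}]'

```text
time_s: 10.3
eef_pos: [0.4521, -0.1157, 0.2112]
eef_rot: [-0.0, -0.347, 0.938, 0.0]
wrist_force: [0.7, 0.1, -0.0]
opening: 0.998
grasp_force: 0.0
```

```bash
cat > go.py <<'E'
from h import *
import sys
x,y,z,ya=map(float,sys.argv[1:5])
from scipy.spatial.transform import Rotation as R
s=ctrl.get_obs();q=s["eef_rot"];r=R.from_quat([q[1],q[2],q[3],q[0]])
M=r.as_matrix();ty=np.arctan2(M[1,1],M[0,1])
print(s["time_s"],s["eef_pos"].round(4),"tool_y ang",ty.round(4),"q",s["q"].round(3),"F",s["wrist_force"].round(1),"T",s["torque"].round(2),s["opening"],s["grasp_force"])
print("M",M.round(3).tolist())
print("offset mm",(M.T@(np.array([x,y,z])-s["eef_pos"])*1000).round(1),"rotz deg",np.degrees((ty-ya+np.pi)%(2*np.pi)-np.pi).round(1))
E
python3 go.py .5695 .044 .211 2.47
```

```text
10.3 [ 0.4521 -0.1157  0.2112] tool_y ang 2.2789 q [-0.506 -0.048  1.891 -0.     1.298 -2.785] F [ 0.7  0.1 -0. ] T [-0.01  0.03  0.01] 0.9980186713707943 0.0
M [[-0.76, -0.65, -0.0], [-0.65, 0.76, 0.0], [0.0, 0.0, -1.0]]
offset mm [-193.1   44.9    0.2] rotz deg -11.0
```

>>> apply_moves --moves '[{"jaw": 1,"offset": [-48,11,0],"rot": [0,0,0]},{"jaw": 1,"offset": [-48,11,0],"rot": [0,0,0]},{"jaw": 1,"offset": [-48,11,0],"rot": [0,0,0]},{"jaw": 1,"offset": [-48,11,0],"rot": [0,0,0]},{"jaw": 1,"offset": [0,0,0],"rot": [0,0,-10.7]}]'

```text
time_s: 10.92
eef_pos: [0.5703, 0.0454, 0.2109]
eef_rot: [0.0, -0.434, 0.901, 0.0]
wrist_force: [-0.1, 0.4, -0.4]
opening: 0.999
grasp_force: 0.0
```

```bash
python3 go.py .5695 .044 .117 2.47
```

```text
10.925 [0.5703 0.0454 0.2109] tool_y ang 2.4693 q [-1.280e-01  1.930e-01  1.635e+00  1.000e-03  1.314e+00 -2.598e+00] F [-0.1  0.4 -0.4] T [0.06 0.   0.03] 0.9990223912470986 0.0
M [[-0.623, -0.782, -0.0], [-0.782, 0.623, 0.001], [-0.0, 0.001, -1.0]]
offset mm [ 1.7 -0.3 93.9] rotz deg -0.0
```

>>> apply_moves --moves '[{"jaw": 1,"offset": [1.7,-0.3,40],"rot": [0,0,0]},{"jaw": 1,"offset": [0,0,34],"rot": [0,0,0]},{"jaw": 1,"offset": [0,0,20],"rot": [0,0,0]},{"jaw": 0.4,"offset": [0,0,0],"rot": [0,0,0]},{"jaw": 0.2,"offset": [0,0,0],"rot": [0,0,0]}]'

```text
time_s: 11.55
eef_pos: [0.569, 0.041, 0.1183]
eef_rot: [0.0, -0.432, 0.902, -0.0]
wrist_force: [-0.1, 0.4, 0.6]
opening: 0.601
grasp_force: 0.0
```

>>> apply_moves --moves '[{"jaw": 0.1,"offset": [0,0,0],"rot": [0,0,0]},{"jaw": 0,"offset": [0,0,0],"rot": [0,0,0]},{"jaw": 0,"offset": [0,0,0],"rot": [0,0,0]},{"jaw": 0,"offset": [0,0,0],"rot": [0,0,0]},{"jaw": 0,"offset": [0,0,0],"rot": [0,0,0]}]'

```text
time_s: 12.18
eef_pos: [0.5696, 0.0407, 0.1191]
eef_rot: [0.001, -0.433, 0.902, -0.001]
wrist_force: [0.1, -0.2, 4.9]
opening: 0.132
grasp_force: 58.2
```

```bash
python3 go.py .5695 .044 .117 2.47; python3 m2.py | grep -v ring
```

```text
12.175 [0.5696 0.0407 0.1191] tool_y ang 2.4655 q [-0.136  0.295  1.711  0.     1.132 -2.602] F [ 0.1 -0.2  4.9] T [-0.06  0.   -0.22] 0.13204227786419093 58.190783858299255
M [[-0.626, -0.78, 0.003], [-0.78, 0.626, -0.0], [-0.002, -0.003, -1.0]]
offset mm [-2.5  2.2  2.1] rotz deg -0.3
open [0.6269 0.1009] 0.0445 ang 0.786 rad 0.0777Traceback (most recent call last):
  File "m2.py", line 9, in <module>
    X=onz(n,np.c_[u,v][q],.046 if n=="top" else .044)[:,:2]
      ~~~^^^^^^^^^^^^^^^^^^^^^^^^^^^^^^^^^^^^^^^^^^^^
  File "h.py", line 9, in onz
    o,r=ray(n,uv);return o+r*((z-o[2])/r[:,2])[:,None]
        ~~~^^^^^^
  File "h.py", line 6, in ray
    K,d,T=cam(n);u=cv2.undistortPoints(np.array(uv,float).reshape(-1,1,2),K,d).reshape(-1,2)
                   ~~~~~~~~~~~~~~~~~~~^^^^^^^^^^^^^^^^^^^^^^^^^^^^^^^^^^^^^^^^
cv2.error: OpenCV(4.12.0) /io/opencv/modules/calib3d/src/undistort.dispatch.cpp:347: error: (-215:Assertion failed) CV_IS_MAT(_src) && CV_IS_MAT(_dst) && (_src->rows == 1 || _src->cols == 1) && (_dst->rows == 1 || _dst->cols == 1) && _src->cols + _src->rows - 1 == _dst->rows + _dst->cols - 1 && (CV_MAT_TYPE(_src->type) == CV_32FC2 || CV_MAT_TYPE(_src->type) == CV_64FC2) && (CV_MAT_TYPE(_dst->type) == CV_32FC2 || CV_MAT_TYPE(_dst->type) == CV_64FC2) in function 'cvUndistortPointsInternal'
```

>>> apply_moves --moves '[{"jaw": 0,"offset": [-2.5,2,0],"rot": [0,0,0]},{"jaw": 0,"offset": [0,0,0.3],"rot": [0,0,8]},{"jaw": 0,"offset": [0,0,0.35],"rot": [0,0,10.5]},{"jaw": 0,"offset": [0,0,0.35],"rot": [0,0,10.5]},{"jaw": 0,"offset": [0,0,0.35],"rot": [0,0,10.5]}]'

```text
time_s: 12.9
eef_pos: [0.5685, 0.0436, 0.1177]
eef_rot: [-0.0, -0.1, 0.995, -0.001]
wrist_force: [-5.0, -0.4, 9.7]
opening: 0.136
grasp_force: 59.2
```

```bash
python3 go.py .5695 .044 .117 2.47
```

```text
12.9 [0.5685 0.0436 0.1177] tool_y ang 1.771 q [-1.310e-01  2.970e-01  1.712e+00 -1.000e-03  1.132e+00 -1.902e+00] F [-5.  -0.4  9.7] T [-0.09  0.97  0.19] 0.13631590301452576 59.19946253299713
M [[-0.98, -0.199, 0.0], [-0.199, 0.98, -0.001], [0.0, -0.001, -1.0]]
offset mm [-1.1  0.2  0.7] rotz deg -40.1
```

>>> apply_moves --moves '[{"jaw": 0,"offset": [0,0,0.35],"rot": [0,0,10.5]},{"jaw": 0,"offset": [0,0,0.35],"rot": [0,0,10.5]},{"jaw": 0,"offset": [0,0,0.35],"rot": [0,0,10.5]},{"jaw": 0,"offset": [0,0,0.35],"rot": [0,0,10.5]},{"jaw": 0,"offset": [0,0,0.35],"rot": [0,0,10.5]}]'

```text
time_s: 13.52
eef_pos: [0.569, 0.0464, 0.116]
eef_rot: [0.0, 0.35, 0.937, 0.002]
wrist_force: [-1.7, 9.5, 8.2]
opening: 0.132
grasp_force: 59.0
```

>>> apply_moves --moves '[{"jaw": 0,"offset": [0,0,0.35],"rot": [0,0,10.5]},{"jaw": 0,"offset": [0,0,0.35],"rot": [0,0,10.5]},{"jaw": 0,"offset": [0,0,0.35],"rot": [0,0,10.5]},{"jaw": 0,"offset": [0,0,0.35],"rot": [0,0,10.5]},{"jaw": 0,"offset": [0,0,0.35],"rot": [0,0,10.5]}]'

```text
time_s: 14.15
eef_pos: [0.5715, 0.0473, 0.1144]
eef_rot: [0.001, 0.728, 0.685, 0.005]
wrist_force: [8.4, 12.1, -0.6]
opening: 0.133
grasp_force: 58.3
```

```bash
python3 go.py .5695 .044 .117 2.47
```

```text
14.15 [0.5715 0.0473 0.1144] tool_y ang -0.0615 q [-0.128  0.303  1.712  0.007  1.119 -0.069] F [ 8.4 12.1 -0.6] T [ 2.47 -1.78  0.24] 0.13329615322411367 58.34124147891998
M [[0.061, 0.998, 0.008], [0.998, -0.061, 0.005], [0.006, 0.008, -1.0]]
offset mm [-3.4 -1.7 -2.6] rotz deg -145.0
```

>>> apply_moves --moves '[{"jaw": 0,"offset": [1,0.5,0.35],"rot": [0,0,10.5]},{"jaw": 0,"offset": [0,0,0.35],"rot": [0,0,10.5]},{"jaw": 0,"offset": [0,0,0.35],"rot": [0,0,10.5]},{"jaw": 0,"offset": [0,0,0.35],"rot": [0,0,10.5]},{"jaw": 0,"offset": [0,0,0.35],"rot": [0,0,10.5]}]'

```text
time_s: 14.78
eef_pos: [0.574, 0.0464, 0.1129]
eef_rot: [0.001, 0.956, 0.292, 0.006]
wrist_force: [15.6, 4.8, -6.4]
opening: 0.13
grasp_force: 58.3
```

```bash
python3 go.py .5695 .044 .117 2.47
```

```text
14.775 [0.574  0.0464 0.1129] tool_y ang -0.978 q [-0.127  0.307  1.71   0.004  1.112  0.849] F [15.6  4.8 -6.4] T [ 0.96 -2.97  0.31] 0.12983310733616635 58.31244707107544
M [[0.829, 0.559, 0.012], [0.559, -0.829, 0.002], [0.011, 0.005, -1.0]]
offset mm [-5.  -0.5 -4.2] rotz deg 162.4
```

>>> apply_moves --moves '[{"jaw": 0,"offset": [2,0,0.5],"rot": [0,0,8]},{"jaw": 0,"offset": [0,0,0.4],"rot": [0,0,8]},{"jaw": 0,"offset": [0,0,0.3],"rot": [0,0,8]},{"jaw": 0,"offset": [0,0,0.2],"rot": [0,0,5]},{"jaw": 0,"offset": [0,0,0.1],"rot": [0,0,3]}]'

```text
time_s: 15.4
eef_pos: [0.5752, 0.0451, 0.1117]
eef_rot: [0.001, 1.0, 0.019, 0.005]
wrist_force: [10.6, -2.8, -0.8]
opening: 0.133
grasp_force: 58.8
```

```bash
python3 go.py .5695 .044 .117 2.47
```

```text
15.4 [0.5752 0.0451 0.1117] tool_y ang -1.5327 q [-1.270e-01  3.120e-01  1.706e+00 -1.000e-03  1.112e+00  1.406e+00] F [10.6 -2.8 -0.8] T [-0.67 -2.03  0.22] 0.1332998176259869 58.8401073217392
M [[0.999, 0.038, 0.011], [0.038, -0.999, -0.002], [0.011, 0.003, -1.0]]
offset mm [-5.7  0.9 -5.3] rotz deg 130.7
```

>>> apply_moves --moves '[{"jaw": 0,"offset": [0,0,0.1],"rot": [0,0,3]},{"jaw": 0,"offset": [0,0,0.1],"rot": [0,0,3]},{"jaw": 0,"offset": [0,0,0.1],"rot": [0,0,2]},{"jaw": 0,"offset": [0,0,0],"rot": [0,0,2]},{"jaw": 0,"offset": [0,0,0],"rot": [0,0,0]}]'

```text
time_s: 16.02
eef_pos: [0.5752, 0.0446, 0.1114]
eef_rot: [0.001, 0.998, -0.067, 0.005]
wrist_force: [10.2, -4.6, -1.1]
opening: 0.131
grasp_force: 59.0
```

```bash
python3 go.py .5695 .044 .117 2.47
```

```text
16.025 [0.5752 0.0446 0.1114] tool_y ang -1.7054 q [-0.127  0.313  1.706 -0.002  1.111  1.579] F [10.2 -4.6 -1.1] T [-0.93 -1.91  0.26] 0.1312184161202771 58.95723581314087
M [[0.991, -0.134, 0.011], [-0.134, -0.991, -0.003], [0.011, 0.002, -1.0]]
offset mm [-5.5  1.3 -5.6] rotz deg 120.8
```

>>> apply_moves --moves '[{"jaw": 0,"offset": [0,0,0.1],"rot": [0,0,2]},{"jaw": 0,"offset": [0,0,0.1],"rot": [0,0,2]},{"jaw": 0,"offset": [0,0,0],"rot": [0,0,2]},{"jaw": 0,"offset": [0,0,0],"rot": [0,0,0]},{"jaw": 0,"offset": [0,0,0],"rot": [0,0,0]}]'

```text
time_s: 16.65
eef_pos: [0.5753, 0.0444, 0.1114]
eef_rot: [0.001, 0.993, -0.118, 0.006]
wrist_force: [10.8, -3.8, -1.2]
opening: 0.133
grasp_force: 79.4
```

```bash
python3 go.py .5695 .044 .117 2.47
```

```text
16.65 [0.5753 0.0444 0.1114] tool_y ang -1.8066 q [-0.127  0.313  1.706 -0.003  1.111  1.681] F [10.8 -3.8 -1.2] T [-1.09 -1.93  1.7 ] 0.13254626580363044 79.40438688732684
M [[0.972, -0.234, 0.011], [-0.234, -0.972, -0.004], [0.011, 0.001, -1.0]]
offset mm [-5.4  1.8 -5.7] rotz deg 115.0
```

>>> apply_moves --moves '[{"jaw": 0.5,"offset": [0,0,0],"rot": [0,0,0]},{"jaw": 0.8,"offset": [0,0,0],"rot": [0,0,0]},{"jaw": 0.8,"offset": [0,0,-40],"rot": [0,0,0]},{"jaw": 0.8,"offset": [0,0,-45],"rot": [0,0,0]},{"jaw": 0.8,"offset": [0,0,0],"rot": [0,0,0]}]'

```text
time_s: 17.27
eef_pos: [0.5729, 0.0462, 0.1981]
eef_rot: [-0.0, 0.993, -0.119, 0.004]
wrist_force: [-0.8, -0.2, -0.6]
opening: 0.805
grasp_force: 0.0
```

```bash
python3 go.py .563 .001 .197 -1.72
```

```text
17.275 [0.5729 0.0462 0.1981] tool_y ang -1.8097 q [-0.126  0.207  1.646  0.     1.281  1.684] F [-0.8 -0.2 -0.6] T [ 0.04 -0.   -0.  ] 0.8047853441118149 0.0
M [[0.972, -0.237, 0.007], [-0.237, -0.972, -0.001], [0.007, -0.001, -1.0]]
offset mm [ 1.1 46.3  1. ] rotz deg -5.1
```

Rotate -5°, shut the jaws and move behind the lever. While there, check the lever from the cameras.

>>> apply_moves --moves '[{"jaw": 0.4,"offset": [1,46,0],"rot": [0,0,0]},{"jaw": 0,"offset": [0,0,0],"rot": [0,0,-5]},{"jaw": 0,"offset": [0,20,0],"rot": [0,0,0]},{"jaw": 0,"offset": [0,40,0],"rot": [0,0,0]},{"jaw": 0,"offset": [0,30,0],"rot": [0,0,0]}]'

```text
time_s: 17.9
eef_pos: [0.5463, -0.0893, 0.1931]
eef_rot: [0.0, 0.997, -0.077, -0.001]
wrist_force: [0.4, -0.8, 0.6]
opening: 0.001
grasp_force: 0.0
```

```bash
python3 m2.py; python3 go.py .5625 .001 .137 -1.72
python3 - <<'E'
from h import *
a=np.load("top_i.npy")[130:235,200:340,::-1];b=np.load("scene_i.npy")[120:225,180:320,::-1]
cv2.imwrite("pics/d.png",cv2.resize(np.vstack([a,b]),(400,600),interpolation=cv2.INTER_CUBIC))
E
```

```text
open [0.6325 0.1071] 0.0342 ang 0.7905 rad 0.0859
ring [0.6278 0.1009] 0.0257 ang 0.7767 rad 0.0783
top depth-opening 477 [0.6279 0.1028] 0.0309 ang 0.7932 0.0797
knob 95 [ 0.5044 -0.0212  0.0932] [ 0.516 -0.01   0.096] [ 0.492 -0.033  0.088] 0.7826926535897929 0.0953
levertip 57 [0.5711 0.0466 0.156 ] [0.583 0.052 0.159] [0.56  0.041 0.152] ((0.571405291557312, 0.04651440680027008), (0.0224998090416193, 0.011022796854376793), 1.3262884616851807)
scene depth-opening 257 [0.6293 0.1052] 0.029 ang 0.802 0.0824
knob 65 [ 0.5114 -0.0227  0.0935] [ 0.52  -0.008  0.098] [ 0.502 -0.034  0.085] 0.8478926535897933 0.0916
levertip 43 [0.5752 0.0463 0.1576] [0.587 0.055 0.161] [0.561 0.04  0.153] ((0.5734719038009644, 0.04707339406013489), (0.01249363087117672, 0.02616085484623909), 83.25695037841797)
18.05 [ 0.54642809 -0.08919102  0.19317239] [-0.     0.997 -0.078 -0.001] [-0.376  0.172  1.698 -0.     1.273  1.35 ]
18.05 [ 0.5464 -0.0892  0.1932] tool_y ang -1.7265 q [-0.376  0.172  1.698 -0.     1.273  1.35 ] F [ 0.2 -0.2 -0.5] T [ 0.03 -0.01 -0.01] -0.0019084264211204564 0.0
M [[0.988, -0.155, -0.001], [-0.155, -0.988, 0.0], [-0.001, -0.0, -1.0]]
offset mm [  2.  -91.6  56.2] rotz deg -0.4
```

View pics/d.png

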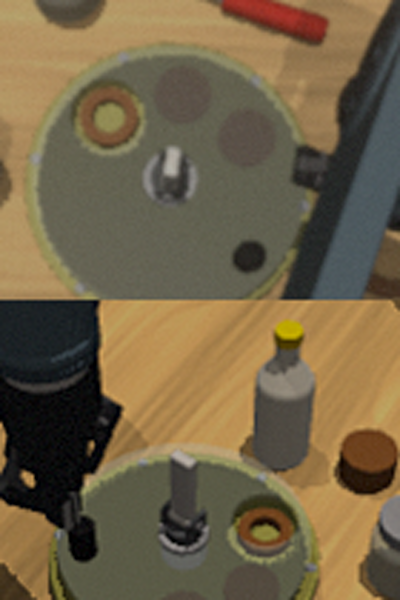

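>>> apply_moves --moves '[{"jaw": 0,"offset": [1,-46,0],"rot": [0,0,0]},{"jaw": 0,"offset": [1,-46,0],"rot": [0,0,0]},{"jaw": 0,"offset": [0,0,30],"rot": [0,0,0]},{"jaw": 0,"offset": [0,0,26],"rot": [0,0,0]},{"jaw": 0,"offset": [0,0,0],"rot": [0,0,0]}]'

```text
time_s: 18.68
eef_pos: [0.5608, 0.0043, 0.1353]
eef_rot: [-0.0, 0.997, -0.076, -0.003]
wrist_force: [-0.3, 0.7, 0.1]
opening: 0.0
grasp_force: 0.0
```

>>> apply_moves --moves '[{"jaw": 0,"offset": [0,-24,0],"rot": [0,0,0]},{"jaw": 0,"offset": [0,-8,0],"rot": [0,0,0]},{"jaw": 0,"offset": [0,-8,0.5],"rot": [0,0,0]},{"jaw": 0,"offset": [0,-8,2],"rot": [0,0,0]},{"jaw": 0,"offset": [0,-7,2.5],"rot": [0,0,0]}]'

```text
time_s: 19.3
eef_pos: [0.5717, 0.0576, 0.1333]
eef_rot: [-0.0, 0.997, -0.076, 0.0]
wrist_force: [-1.2, -2.3, 2.2]
opening: -0.003
grasp_force: 1.6
```

```bash
python3 go.py .5715 .055 .132 -1.72
```

```text
19.3 [0.5717 0.0576 0.1333] tool_y ang -1.7227 q [-0.106  0.285  1.692  0.     1.164  1.617] F [-1.2 -2.3  2.2] T [-0.25  0.24  0.07] -0.0030816716328891445 1.6428879043087363
M [[0.988, -0.151, 0.001], [-0.151, -0.988, -0.0], [0.001, -0.0, -1.0]]
offset mm [0.2 2.6 1.3] rotz deg -0.2
```

Contact at about 3 N, as expected. Continue the arc.

>>> apply_moves --moves '[{"jaw": 0,"offset": [0,-11,9],"rot": [0,0,0]},{"jaw": 0,"offset": [0,-11,12],"rot": [0,0,0]},{"jaw": 0,"offset": [0,-7.5,14],"rot": [0,0,0]},{"jaw": 0,"offset": [0,-3.5,13],"rot": [0,0,0]},{"jaw": 0,"offset": [0,0,0],"rot": [0,0,0]}]'

```text
time_s: 19.92
eef_pos: [0.5755, 0.0907, 0.0834]
eef_rot: [-0.0, 0.997, -0.075, -0.001]
wrist_force: [0.7, -0.2, 0.1]
opening: -0.005
grasp_force: 0.0
```

```bash
python3 go.py .577 .09 .083 -1.72
```

```text
19.925 [0.5755 0.0907 0.0834] tool_y ang -1.7218 q [-0.047  0.371  1.694  0.     1.078  1.674] F [ 0.7 -0.2  0.1] T [ 0.01 -0.   -0.01] -0.004734731145338816 0.0
M [[0.989, -0.15, -0.002], [-0.15, -0.989, 0.0], [-0.002, -0.0, -1.0]]
offset mm [1.5 0.5 0.4] rotz deg -0.1
```

>>> apply_moves --moves '[{"jaw": 0,"offset": [0,0,1],"rot": [0,0,0]},{"jaw": 0,"offset": [0,0,1],"rot": [0,0,0]},{"jaw": 0,"offset": [0,0,1],"rot": [0,0,0]},{"jaw": 0,"offset": [0,0,1],"rot": [0,0,0]},{"jaw": 0,"offset": [0,0,0],"rot": [0,0,0]}]'

```text
time_s: 20.55
eef_pos: [0.5763, 0.0901, 0.0822]
eef_rot: [-0.0, 0.997, -0.076, -0.0]
wrist_force: [-5.4, 1.3, 9.9]
opening: 0.004
grasp_force: 5.2
```

```bash
python3 go.py .577 .09 .083 -1.72
```

```text
20.55 [0.5763 0.0901 0.0822] tool_y ang -1.7227 q [-0.048  0.373  1.695  0.     1.074  1.674] F [-5.4  1.3  9.9] T [ 0.17  0.87 -0.06] 0.003797903410004654 5.158523912408128
M [[0.988, -0.151, -0.0], [-0.151, -0.988, 0.0], [-0.0, -0.0, -1.0]]
offset mm [ 0.7  0.  -0.8] rotz deg -0.2
```

>>> apply_moves --moves '[{"jaw": 0,"offset": [0,0,1.5],"rot": [0,0,0]},{"jaw": 0,"offset": [0,0,0],"rot": [0,0,0]},{"jaw": 0,"offset": [0,0,-20],"rot": [0,0,0]},{"jaw": 0,"offset": [0,0,-60],"rot": [0,0,0]},{"jaw": 0,"offset": [0,0,-60],"rot": [0,0,0]}]'

```text
time_s: 21.18
eef_pos: [0.576, 0.0897, 0.2211]
eef_rot: [0.0, 0.997, -0.076, -0.0]
wrist_force: [1.1, 0.1, 0.2]
opening: -0.002
grasp_force: 0.0
```

>>> apply_moves --moves '[{"jaw": 0,"offset": [-20,60,0],"rot": [0,0,0]},{"jaw": 0,"offset": [-20,60,0],"rot": [0,0,0]},{"jaw": 0,"offset": [-20,60,0],"rot": [0,0,0]},{"jaw": 0,"offset": [-20,60,0],"rot": [0,0,0]},{"jaw": 0,"offset": [0,0,0],"rot": [0,0,0]}]'

```text
time_s: 21.8
eef_pos: [0.4608, -0.1365, 0.2202]
eef_rot: [0.001, 0.997, -0.079, 0.001]
wrist_force: [0.2, 0.2, -0.2]
opening: -0.004
grasp_force: 0.0
```

```bash
sed -i 's/^    L=.*//;s/^    T=L.*//' m2.py; python3 m2.py
python3 - <<'E'
from h import *
C=np.array([.572,.046])
d=np.load("top_d.npy");P,u,v=full("top",d);e=P[:,:2]-C
m=(np.hypot(*e.T)<.09)&(P[:,2]>.06)&(np.hypot(P[:,0]-.505,P[:,1]+.022)>.03)
m2=m&(np.hypot(*e.T)>.028)
c=P[m2];print(len(c),cv2.minAreaRect(c[:,:2].astype(np.float32)))
s=np.hypot(*(c[:,:2]-C).T);print("far dir",np.arctan2(*((c[:,:2]-C).mean(0))[::-1]));
for a in(.03,.04,.05,.06,.07):
    k=(s>=a)&(s<a+.01);print(a,k.sum(),c[k,2].mean().round(4))
a=np.load("top_i.npy")[130:235,200:340,::-1];b=np.load("scene_i.npy")[120:225,180:320,::-1]
cv2.imwrite("pics/e.png",cv2.resize(np.vstack([a,b]),(400,600),interpolation=cv2.INTER_CUBIC))
E
```

```text
open [0.632  0.1069] 0.0348 ang 0.7927 rad 0.0855
ring [0.6273 0.101 ] 0.0258 ang 0.7825 rad 0.078
top depth-opening 477 [0.6279 0.1029] 0.0309 ang 0.7946 0.0798
knob 95 [ 0.5044 -0.0212  0.0931] [ 0.516 -0.01   0.097] [ 0.493 -0.033  0.087] 0.7827926535897931 0.0953
scene depth-opening 268 [0.6292 0.1065] 0.0296 ang 0.8136 0.0833
knob 81 [ 0.5096 -0.023   0.0941] [ 0.521 -0.009  0.1  ] [ 0.495 -0.035  0.086] 0.8351926535897931 0.093
21.95 [ 0.46257657 -0.13235655  0.2198143 ] [-0.     0.997 -0.076  0.   ] [-0.526 -0.023  1.849  0.     1.314  1.197]
221 ((0.578287661075592, 0.0985364019870758), (0.05315583944320679, 0.024124694988131523), 82.020751953125)
far dir 1.4623673964079027
0.03 42 0.0824
0.04 41 0.0824
0.05 42 0.0823
0.06 44 0.0822
0.07 42 0.0815
```

View pics/e.png

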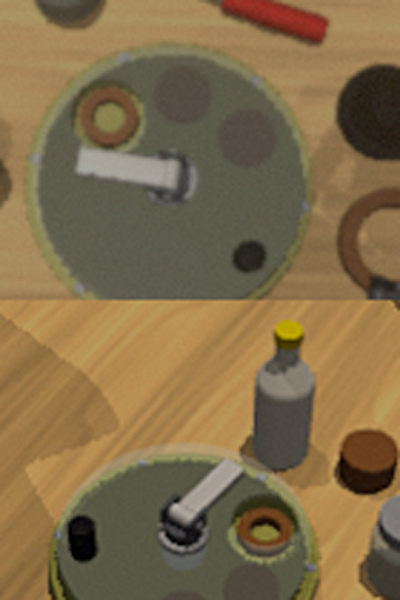

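The lever lies flat (top at 82 mm along its whole length), pointing along the jig's +y axis. The ring is fully visible in the opening at crop (108,115).

```bash
python3 -c "
from bench import ctrl
print(ctrl.hand_in())"
```

```text
the job is handed in; nothing more can be done
None
```

The job is done and handed in at about 22 s: the cover opening sits over the ring blank, centred to about 1 mm, with the whole ring showing. I then screwed the bolt in until it hit its stop and folded the lever down flat. I touched none of the other things on the bench.

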